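# Hook and seat the dabba lid

## Robot

A 6-joint arm with a two-finger parallel gripper is mounted at the origin on the work surface. World frame = base frame: x ahead of the robot, y to its left, z up, the work surface at z = 0. Lengths are in m, angles in rad, forces in N, time in s.
With the tool pointing down it reaches from about 0.25 to 0.725 m from the base axis. Payload 4 kg.
Tool frame: the origin (TCP) lies midway between the tips of the shut fingers; the grasp point (between the pads) lies 19 mm behind it (bot.grip_point_offset is the distance from the TCP to the grasp point, in m); z points along the fingers, y is the line along which they close (so a half turn about z gives the same grasp; the last joint's range is limited). The gripper opens to 85 mm and grips with 20 to 120 N. Pads are 22 mm wide; open, the fingers measure 114 mm over their backs; the gripper's body (76 mm by 85 mm) begins 54 mm behind the grasp point. The pads swing forward as they close: fully open they stand 13 mm farther back than shut.
Start: joints at [0, 0.241, 0.005, 1.335, 0, 1.571], TCP at [0.5, -0, 0.231] pointing down, gripper open.
Joint ranges: [-2.72, 2.72], [-1.05, 1.87], [-1.09, 1.28], [-1.99, 2.15], [-1.42, 1.44], [-3.14, 3.14]. Speed limits (rad/s): [2.79, 2.79, 3.14, 3.14, 3.14, 3.14].

## Interface

Orientations are given as a unit quaternion [x, y, z, w].
In Python, from workcell import bot gives the robot as it stands.
- The arm moves only by the tool step_arm, never from a script. Its argument "targets" is text: rows parted by semicolons, each of 7 numbers parted by spaces: the opening, from -1 (shut) to 1 (fully open), so that 0 is half open, then the shift along the world's x, y, z normalised to -1 to 1, where 1 is 0.5 m, then the turn, a rotation vector about the world's x, y, z normalised to -1 to 1, where 1 is pi/4 rad. In form: gripper x y z wx wy wz; .... A call has 1 to 10 rows; each row is the pose to reach, as a shift and turn from the pose commanded when the call began; what a row does not reach only later rows make up. A row lasts 1/12 s, in which the tool goes at most 41.7 mm and 7.16 degrees, less where a joint would pass 70% of its speed; a pose out of reach is approached as far as the arm can. A call with a number of a shift or a turn outside -1 to 1 is refused whole. A call with a gripper value outside its range is refused whole. The fingers move at their own pace and stop on an object; the grip force is fixed at half the most. Time passes only in rows, so rows that repeat a pose let the fingers close. It gives the time, the measured TCP pose, the force, the opening and the grip force at its end, in the units of the state.
- bot.get_obs(): the state, without advancing time (a new reading comes with each control period).
- bot.camera(name): name is "scene" or "side" or "wrist"; returns the picture (384x512x3 uint8, red, green, blue); there is no depth.
- bot.camera_info(name): a dict with "vertical_fov" (degrees; the focal length in pixels is half the picture's height over the tangent of half this angle, whatever the lens; pixels are square), "cx", "cy" (the principal point, pixels), "D" ([k1, k2, p1, p2, k3] as OpenCV has them; the pictures are not rectified), "pose" (4x4, takes a point from camera to world coordinates). Camera axes: x right, y up, looking along -z (the intrinsics and any distortion apply to the point x, -y, -z); pixel columns grow to the right and rows downward; lengths in m; the calibration is good to about 2 mm. A picture is of the moment at which its call begins: read the wrist's pose just before it. camera_info takes no time and is no camera call; for the wrist camera it gives the pose at the moment of the call.
- bot.job_done(): hands the job in; it is judged then, once.
The state is a dict: "clock": time; "joint_pos": joint angles; "joint_vel": joint speeds; "tau": joint torques, N m; "eef_pos": TCP position; "tool_rot": TCP orientation; "ft_force": force on the tool from outside, world axes, zero at the start; "ft_torque": the same for the moment, N m; "grip_width": finger opening in m; "grasp_force": force on a finger pad.
Only numpy, scipy, OpenCV 4.12 (cv2) and the standard library are available. Lean on these libraries where they do the work, as an engineer would, in place of code of your own. Each camera call takes 0.05 s, during which the arm holds its last target. There are 200 camera calls.

## Task

Put the octagonal lid back on the steel dabba in the pull-out tray: slip the lid's tongue, with the lid tilted, fully home under the dabba's ledge, then swing the lid down and press it gently past the sprung catch until it lies flat in its seat, and let go. Work gently: never press the lid, or the robot itself, against the dabba or tray with more than 22 N, and leave the other things where they are.

Things in the scene. Friction and masses are not known exactly. Their poses are not given: they have to be found in the camera images.
- tray: narrow wooden tray drawn out of a low cupboard base, fixed, carrying the dabba (see the next entries); origin on the counter under the dabba's nominal centre, x along the tray towards the cupboard, z up. Tray floor 30 mm above the counter, its raised edge 58 mm. Tray and dabba axes are parallel
- seat_nominal (a point): nominal lid seat centre, 80 mm above the counter, tray axes. The dabba is an open octagonal steel tin, rim inner faces 69 mm from its centre, rim 5 mm above the seat step. IT STANDS UP TO 18 mm OFF along x, either way, unmeasured (feel or see it; none in y; stiff, no shift below 60 N). A home lid's origin is at the true centre; it also seats up to 3 mm short
- ledge_nominal (a point): nominal ledge edge: middle of its lower edge, on the robot-facing side, 68 mm to -x of the seat centre, 6.5 mm above the seat; tray axes; off by the same unmeasured shift. The 4 mm thick ledge reaches 17 mm to -x from here, over a pocket 56 mm wide in y whose floor lies 12.5 mm below this point (from 12 mm to -x to 43 mm to +x of it) and whose stop wall is 12 mm to -x
- catch_nominal (a point): nominal centre of the sprung steel roller of the catch (radius 5 mm, 36 mm long along y) on the dabba's cupboard side, 68 mm to +x of the seat centre, 9 mm above the seat; tray axes; same unmeasured shift. It yields up to 7 mm in +x with 1 to 3 N; the lid's free edge pushes it aside going down (a few N at the handle), then it holds the edge down
- lid: octagonal steel lid plate, 132 mm across flats, 5 thick, about 0.22 kg, lying flat on the counter left or right of the tray; origin at the centre of its underside, z out of its top, x away from the tongue towards the free edge. The tongue is 50 mm wide in y, 4 thick, level with the underside, from the plate's edge at x = -66 to x = -80
- lid_handle (a point): centre of the lid's upright wooden handle fin, at (20, 0, 21.5) mm in the lid's frame; the fin is 12 thick along the lid's x, 50 long along its y, and stands from 5 to 38 mm above the underside; same axes as the lid
- lid_lip (a point): middle of the lower edge of the tongue's tip, at (-80, 0, 0) mm in the lid's frame; same axes as the lid
- pot_a: white ceramic pinch pot, 52 mm wide, 34 high, in the tray behind the dabba; to be left alone; origin under its centre
- pot_b: second ceramic pinch pot, the same size, beside the first one; to be left alone; origin under its centre
- shaker: glass salt shaker, 42 mm wide, 74 high, in the tray behind the pinch pots; to be left alone; origin under its centre
- spatula: orange silicone spatula, 170 mm long, lying in the tray behind the dabba; to be left alone; origin under its middle
- mug: white ceramic mug, 80 mm wide, 90 high, on the counter on the other side of the tray from the lid; to be left alone; origin under its centre
- jar: closed glass jar, 70 mm wide, 120 high, on the counter beyond the left place; to be left alone; origin under its centre
Things that resemble listed ones, but are neither listed nor needed, are in the scene too. What is shaped like the lid but blue, pink or red is not meant.

How it is judged:
On the way:
1. the tongue is down in the hook pocket at the ledge with the lid tilted up at its free edge (x of lid_lip in the frame of tray between -0.102 and -0.057 m and z of lid_lip in the frame of tray between 0.07 and 0.083 m and y of lid_lip in the frame of tray between -0.006 and 0.006 m and angle between lid's own z axis and vertical above 0.1 rad and z of lid in the frame of tray above 0.085 m), for 0.1 s.
At the end, for the whole second after the job is handed in: the lid lies flat (within 0.03 rad) in its seat at 80 mm (within 2 mm), its tongue under the ledge on the dabba's robot-facing side and its free edge held down by the catch, centred within 6 mm across the tray, released and at rest (z of lid in the frame of tray between 0.078 and 0.082 m and angle between lid's own z axis and vertical below 0.03 rad and x of lid_lip in the frame of tray between -0.102 and -0.057 m and y of lid in the frame of tray between -0.006 and 0.006 m and linear speed of lid below 0.02 m/s); the robot touches nothing.
It fails at once if the lid is forced against the dabba or tray with more than 22 N, or dropped onto it (contact force between lid and tray above 22 N).
It fails at once if the robot bumps the tray or dabba with more than 22 N (contact force between the arm and tray above 22 N).
It fails at once if another thing is moved by more than 30 mm (distance of any of pot_a, pot_b, shaker, spatula, mug, jar from where it was at the start of the episode above 0.03 m).
It also fails if it takes over 58 s, if anything falls off the work surface, if the arm or the gripper's body presses on something with over 40 N, if the wrist force passes 120 N, or if a joint passes its speed limit or range.

## Working session

There is one attempt and no reset: what is moved stays moved. The work goes in short steps, Python scripts to look and compute and a tool call to move; the robot and the scene stay as the last step left them, time stands still between calls to the robot, and variables do not carry over. Pictures are saved under pics/ and viewed, at most 10 in all, crops included, and the job is handed in when it is done.

Besides the shell and the picture viewer there is one more tool, called after "Call:" by a JSON object that holds its "api" and its "payload". step_arm: Moves the arm, as the interface text tells. Scaled input: -1 to 1 covers 0.5 m each way for a shift and pi/4 rad each way for a turn. Its arguments: {"type":"object","properties":{"targets":{"type":"string"}},"required":["targets"]}

```bash
mkdir -p pics; cat > h.py <<'E'
import numpy as np,cv2
from workcell import bot
def shot(n,f):
    i=bot.camera_info(n); im=bot.camera(n); cv2.imwrite(f'pics/{f}.png',im[:,:,::-1]); np.save(f'pics/{f}.npy',dict(i=i,im=im),allow_pickle=True); return im,i
def load(f):
    d=np.load(f'pics/{f}.npy',allow_pickle=True).item(); return d['im'],d['i']
def K(i):
    f=192/np.tan(np.radians(i['vertical_fov'])/2); return np.array([[f,0,i['cx']],[0,f,i['cy']],[0,0,1.]])
def rays(i,px):
    u=cv2.undistortPoints(np.array(px,float).reshape(-1,1,2),K(i),np.array(i['D'],float)).reshape(-1,2)
    P=np.array(i['pose']); d=np.c_[u[:,0],-u[:,1],-np.ones(len(u))]@P[:3,:3].T
    return P[:3,3],d
def onz(i,px,z):
    o,d=rays(i,px); return o+d*((z-o[2])/d[:,2])[:,None]
def proj(i,pts):
    P=np.array(i['pose']); c=(np.array(pts,float).reshape(-1,3)-P[:3,3])@P[:3,:3]; c=c*[1,-1,-1]
    return cv2.projectPoints(c,np.zeros(3),np.zeros(3),K(i),np.array(i['D'],float))[0].reshape(-1,2)
E
python3 - <<'E'
from h import *
a,i=shot('scene','s0'); b,j=shot('side','d0')
c,k=shot('wrist','w0')
for x in(i,j,k): print(x['vertical_fov'],np.round(x['pose'],3).tolist())
cv2.imwrite('pics/sd.png',np.vstack([a,b])[:,:,::-1][:,:,:].copy()) 
cv2.imwrite('pics/all0.png',cv2.resize(np.hstack([a,b])[:,:,::-1],(800,300)))
E
```

```text
57.71753523771198 [[0.233, -0.712, 0.663, 1.152], [0.972, 0.181, -0.147, -0.057], [-0.016, 0.679, 0.734, 0.798], [0.0, 0.0, 0.0, 1.0]]
43.443126763581276 [[0.977, 0.153, -0.148, 0.275], [-0.213, 0.724, -0.656, -0.932], [0.007, 0.673, 0.74, 1.212], [0.0, 0.0, 0.0, 1.0]]
62.010549818020245 [[1.0, -0.001, 0.001, 0.5], [0.0, 0.949, 0.315, 0.081], [-0.002, -0.315, 0.949, 0.373], [0.0, 0.0, 0.0, 1.0]]
```

View pics/s0.png

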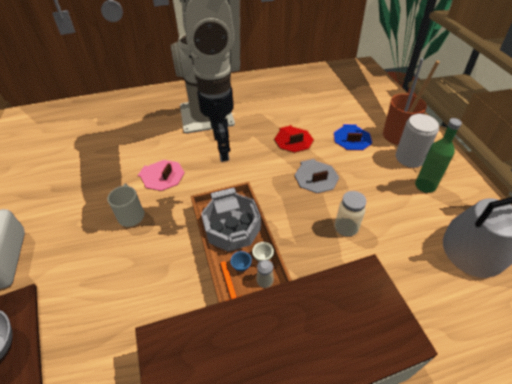

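View pics/d0.png

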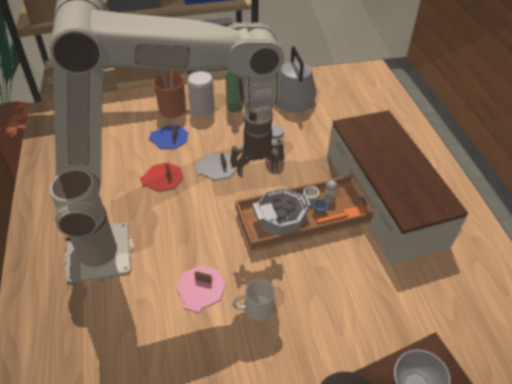

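The candidates for the lid in the scene picture are grey (316,177), red (293,138), blue (352,137) and pink (162,175). The grey steel one is the one described. The dabba sits around (231,220), with its white ledge at (225,197), and the tray runs from (193,195) to the cupboard.

```bash
python3 - <<'E'
from h import *
im,i=load('s0'); b,j=load('d0')
print('lid c',onz(i,[[316,176]],.005),onz(j,[[216,166]],.005))
print('tray corners near',onz(i,[[192,195],[250,183]],.058),onz(j,[[237,205],[251,246]],.058))
c=np.hstack([cv2.resize(im[150:205,285:350],None,fx=6,fy=6,interpolation=2),cv2.resize(im[175:230,190:255],None,fx=6,fy=6,interpolation=2)])
cv2.imwrite('pics/crop.png',c[:,:,::-1])
# grey lid mask: low saturation
for im,i,(x0,x1,y0,y1) in((im,i,(285,350,150,205)),(b,j,(185,236,145,190))):
    s=im[y0:y1,x0:x1].astype(int); m=((s.max(2)-s.min(2))<30).astype(np.uint8)
    cs=max(cv2.findContours(m,0,1)[0],key=cv2.contourArea); p=onz(i,cs.reshape(-1,2)+[x0,y0],.004)[:,:2]
    print(p.min(0),p.max(0),len(p)); c=(p.min(0)+p.max(0))/2; k=np.argmax(np.linalg.norm(p-c,axis=1)); print(c,p[k])
print(bot.get_obs()['ft_force'])
E
```

```text
lid c [[0.42672405 0.29646406 0.005     ]] [[0.41982718 0.29124348 0.005     ]]
tray corners near [[ 0.45991067 -0.09669573  0.058     ]
 [ 0.45466203  0.07501688  0.058     ]] [[ 0.44960976  0.05018954  0.058     ]
 [ 0.45904997 -0.11501443  0.058     ]]
[0.34838011 0.23154454] [0.49289073 0.36278936] 106
[0.42063542 0.29716695] [0.49137027 0.27308042]
[0.34859921 0.22789414] [0.50437155 0.37769856] 129
[0.42648538 0.30279635] [0.50178245 0.37769856]
[ 0.21051098 -0.97892789  0.15958021]
```

View pics/crop.png

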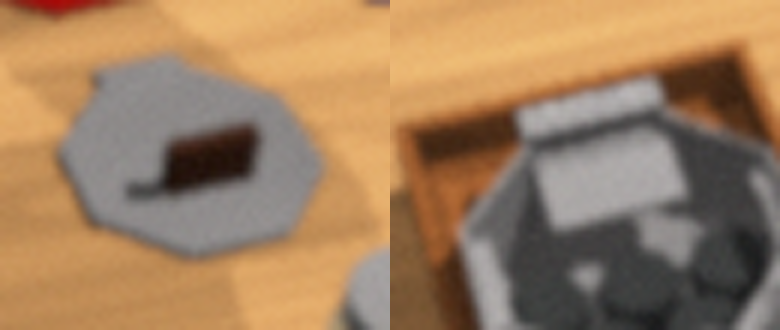

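The crop shows the grey lid with a dark handle and its tongue at top left (138,70), towards the robot. The dabba's ledge and pocket are at the upper edge, on the robot side. The start wrist picture should cover the dabba.

Call:
{"api": "step_arm", "payload": {"targets": "1 -0.02 0.08 0 0 0 0;1 -0.04 0.16 0 0 0 0;1 -0.06 0.24 0 0 0 0;1 -0.08 0.32 0 0 0 0;1 -0.1 0.4 0 0 0 0;1 -0.12 0.48 0 0 0 0;1 -0.14 0.56 0 0 0 0;1 -0.15 0.64 0 0 0 0;1 -0.15 0.66 0 0 0 0;1 -0.15 0.66 0 0 0 0"}}

```text
clock: 0.98
eef_pos: [0.4241, 0.3328, 0.2305]
tool_rot: [0.705, 0.709, -0.0, -0.0]
ft_force: [-0.5, -0.4, -0.1]
grip_width: 0.0851
grasp_force: 0.0
```

```bash
python3 - <<'E'
from h import *
a,i=shot('wrist','w1'); b,_=load('w0')
cv2.imwrite('pics/v1.png',np.hstack([a,b])[:,:,::-1][:, :, :])
cv2.imwrite('pics/v1.png',cv2.resize(np.vstack([a[:, :],b])[:,:,::-1],(400*2,600*2))[::2,::2] if 0 else a[:,:,::-1])
print(np.round(i['pose'],3).tolist())
print({k:np.round(v,3) for k,v in bot.get_obs().items()})
E
```

```text
[[1.0, -0.005, -0.001, 0.424], [0.005, 0.949, 0.316, 0.414], [-0.0, -0.316, 0.949, 0.373], [0.0, 0.0, 0.0, 1.0]]
{'clock': np.float64(1.033), 'joint_pos': array([ 6.620e-01,  3.180e-01,  1.080e-01,  1.362e+00, -1.000e-03,
        2.230e+00]), 'joint_vel': array([-0.047, -0.023, -0.026,  0.006, -0.009, -0.003]), 'tau': array([  1.21 , -40.732,  25.881,  -0.162,   0.116,   0.042]), 'eef_pos': array([0.424, 0.331, 0.231]), 'tool_rot': array([ 0.706,  0.708, -0.001,  0.   ]), 'ft_force': array([-0.652, -0.629, -0.572]), 'ft_torque': array([ 0.012, -0.046,  0.069]), 'grasp_force': np.float64(0.0), 'grip_width': np.float64(0.085)}
```

View pics/w0.png

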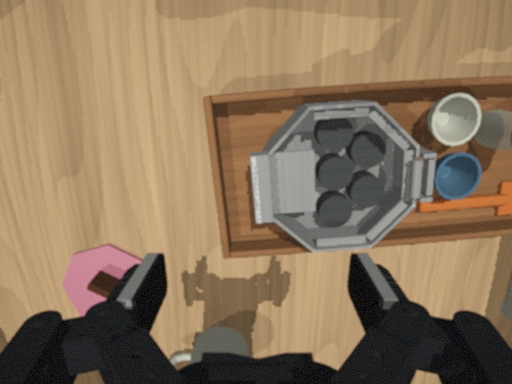

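View pics/w1.png

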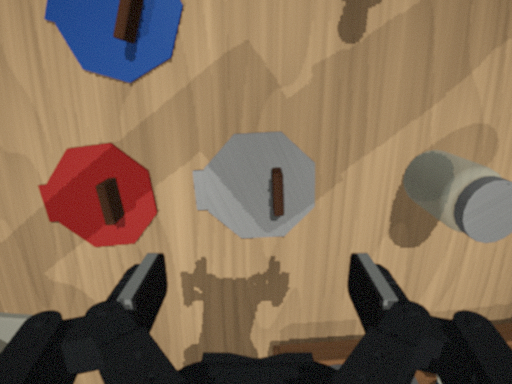

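The w1 picture shows the grey lid centred near (262,184), with its tongue at left (200,190), its handle at (277,193) and the jar at right. The w0 picture shows the dabba: ledge strip at about (262,188), catch at about (425,178), tray corners at (205,98) and (228,256).

```bash
python3 - <<'E'
from h import *
a,i=load('w1'); s=a[110:260,170:345].astype(int)
m=(((s.max(2)-s.min(2))<28)&(s.max(2)>90)).astype(np.uint8)
m=cv2.morphologyEx(m,cv2.MORPH_CLOSE,np.ones((15,15)))
c=max(cv2.findContours(m,0,1)[0],key=cv2.contourArea)
p=onz(i,c.reshape(-1,2)+[170,110],.004)[:,:2]
h=cv2.convexHull(p.astype(np.float32)); print('area',cv2.contourArea(h),'oct',.8284*.132**2)
q=cv2.approxPolyDP(h,.004,True).reshape(-1,2); print(np.round(q,3).tolist())
# plate mask without tongue
mo=cv2.morphologyEx(m,cv2.MORPH_OPEN,cv2.getStructuringElement(2,(81,81)))
M=cv2.moments(mo,True); print('centre',onz(i,[[M['m10']/M['m00']+170,M['m01']/M['m00']+110]],.004))
hs=((s.max(2)<110)&(s[:,:,0]>s[:,:,2]+12)).astype(np.uint8); 
c=max(cv2.findContours(hs,0,1)[0],key=cv2.contourArea)
print('handle',[np.round(v,1) for v in cv2.minAreaRect((c.reshape(-1,2)+[170,110]).astype(np.float32))])
print('h top pts',np.round(onz(i,cv2.boxPoints(cv2.minAreaRect((c.reshape(-1,2)+[170,110]).astype(np.float32))),.038),3).tolist())
b,j=load('w0')
t=onz(j,[[205,98],[228,256],[500,79],[500,240]],.058);print(np.round(t,3).tolist())
cv2.imwrite('pics/c2.png',np.hstack([cv2.resize(b[90:260,200:320],None,fx=3.4,fy=3.4,interpolation=2),cv2.resize(b[90:260,380:450],None,fx=3.4,fy=3.4,interpolation=2)])[:,:,::-1])
E
```

```text
area 0.015463073501729818 oct 0.014434041600000003
[[0.45100000500679016, 0.36500000953674316], [0.3970000147819519, 0.3619999885559082], [0.3479999899864197, 0.3179999887943268], [0.3499999940395355, 0.2709999978542328], [0.40400001406669617, 0.23100000619888306], [0.4580000042915344, 0.2329999953508377], [0.4950000047683716, 0.2750000059604645], [0.492000013589859, 0.328000009059906]]
centre [[0.42651243 0.30127074 0.004     ]]
handle [array([277.4, 191.9]), array([48.1, 10.7]), np.float64(87.6)]
h top pts [[0.439, 0.33, 0.038], [0.451, 0.331, 0.038], [0.455, 0.275, 0.038], [0.442, 0.274, 0.038]]
[[0.449, 0.071, 0.058], [0.467, -0.099, 0.058], [0.738, 0.094, 0.058], [0.78, -0.081, 0.058]]
```

View pics/c2.png

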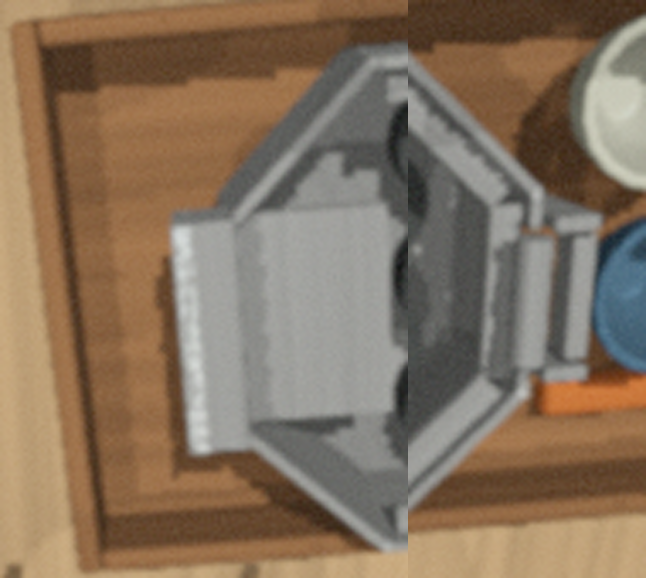

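The crop shows the ledge top inner edge from (268,154) to (273.5,222), its outer edge from (250.6,153) to (256,223), and the catch roller centre at (417,179).

```bash
python3 - <<'E'
from h import *
b,j=load('w0')
L=onz(j,[[268.2,154.1],[273.5,222.4],[250.6,152.6],[255.9,222.9]],.0905)
R=onz(j,[[417.3,159],[417.3+4,199]],.089); print(np.round(L,4).tolist(),np.round(R,4).tolist())
R0=onz(j,[[417.3,179]],.090)[0]
l=(L[0]+L[1])/2; d=R0-l; print('edge',l,'roller',R0,'dist',np.hypot(*d[:2]),'yaw',np.arctan2(d[1],d[0]),'centre',(l+R0)/2)
# tray long/short edges: wood rim contrast vs table, outer edge points via saturation/brightness gradient
g=cv2.cvtColor(b,cv2.COLOR_RGB2HSV).astype(float)
lab=cv2.cvtColor(b,cv2.COLOR_RGB2LAB)
def edge(xs,y0,y1,vert):
    o=[]
    for x in xs:
        col=(b[y0:y1,x] if vert else b[x,y0:y1]).astype(float); col=cv2.blur(col,(1,3)); d=np.abs(np.diff(col,axis=0)).sum(1); k=d.argmax()+y0+.5
        o.append([x,k] if vert else [k,x])
    p=onz(j,o,.058)[:,:2]; f=cv2.fitLine(p.astype(np.float32),cv2.DIST_HUBER,0,.001,.001).ravel(); return f
for n,f in(('far',edge(range(225,420,5),75,100,1)),('near',edge(range(240,345,5),240,266,1)),('short',edge(range(110,250,5),198,232,0))): print(n,f,np.arctan2(f[1],f[0]))
E
```

```text
[[0.5092, 0.0234, 0.0905], [0.5151, -0.0432, 0.0905], [0.4934, 0.0248, 0.0905], [0.4981, -0.0438, 0.0905]] [[0.6472, 0.0193, 0.089], [0.6574, -0.0199, 0.089]]
edge [ 0.51213733 -0.00991024  0.0905    ] roller [6.49668717e-01 4.14045934e-04 9.00000000e-02] dist 0.13791835934244367 yaw 0.07492801010251156 centre [ 0.58090302 -0.00474809  0.09025   ]
far [0.9963573  0.08527622 0.5588889  0.08195844] 0.08537992
near [ 0.98976934  0.14267676  0.5351598  -0.0928424 ] 0.14316532
short [ 0.08440723 -0.99643135  0.46089497 -0.00925886] -1.4862885
```

Call:
{"api": "step_arm", "payload": {"targets": "0.2 0.023 -0.03 -0.07 0 0 0.064;0.2 0.046 -0.06 -0.15 0 0 0.064;0.2 0.046 -0.06 -0.23 0 0 0.064;0.2 0.046 -0.06 -0.31 0 0 0.064;0.2 0.046 -0.06 -0.37 0 0 0.064;0.2 0.046 -0.06 -0.41 0 0 0.064;0.2 0.046 -0.06 -0.43 0 0 0.064;0.2 0.046 -0.06 -0.437 0 0 0.064;0.2 0.046 -0.06 -0.438 0 0 0.064;0.2 0.046 -0.06 -0.438 0 0 0.064"}}

```text
clock: 1.87
eef_pos: [0.4492, 0.3001, 0.0136]
tool_rot: [0.689, 0.724, 0.001, 0.0]
ft_force: [1.1, -0.3, -0.2]
grip_width: 0.0512
grasp_force: 0.0
```

Call:
{"api": "step_arm", "payload": {"targets": "-1 0 0 0 0 0 0;-1 0 0 0 0 0 0;-1 0 0 0 0 0 0;-1 0 0 0 0 0 0;-1 0 0 0 0 0 0;-1 0 0 0 0 0 0;-1 0 0 0 0 0 0"}}

```text
clock: 2.45
eef_pos: [0.4488, 0.3006, 0.0136]
tool_rot: [0.689, 0.725, 0.001, 0.0]
ft_force: [-1.1, -1.1, 6.0]
grip_width: 0.0108
grasp_force: 61.2
```

Call:
{"api": "step_arm", "payload": {"targets": "-1 0 0 0.02 0 0 0;-1 0 0 0.08 0 0 0;-1 0 0 0.16 0 0 0;-1 0 0 0.24 0 0 0;-1 0.02 -0.02 0.32 0 0 0.04;-1 0.04 -0.07 0.38 0 0 0.04;-1 0.06 -0.14 0.41 0 0 0.04;-1 0.08 -0.21 0.43 0 0 0.04;-1 0.1 -0.28 0.44 0 0 0.04;-1 0.12 -0.35 0.44 0 0 0.04"}}

```text
clock: 3.28
eef_pos: [0.5086, 0.1237, 0.2344]
tool_rot: [0.677, 0.736, 0.001, 0.001]
ft_force: [-0.6, 0.3, -2.6]
grip_width: 0.0107
grasp_force: 60.0
```

Call:
{"api": "step_arm", "payload": {"targets": "-1 0.03 -0.07 0 0 0 0;-1 0.06 -0.14 0 0 0 0;-1 0.08 -0.18 0 0 0 0;-1 0.08 -0.19 0 0 0 0;-1 0.08 -0.19 0 0 0 0;-1 0.08 -0.19 0 0 0 0"}}

```text
clock: 3.78
eef_pos: [0.5473, 0.0302, 0.2321]
tool_rot: [0.678, 0.735, -0.0, -0.001]
ft_force: [-0.4, 0.2, -2.2]
grip_width: 0.0109
grasp_force: 60.0
```

```bash
python3 - <<'E'
from h import *
a,i=shot('wrist','w2'); a,i=shot('scene','s2'); a,i=shot('side','d2')
print({k:np.round(v,4) for k,v in bot.get_obs().items()})
E
```

```text
{'clock': np.float64(3.9333), 'joint_pos': array([5.7000e-02, 3.3710e-01, 1.3960e-01, 1.3737e+00, 4.0000e-04,
       1.5441e+00]), 'joint_vel': array([ 0.0047,  0.0009,  0.0031, -0.002 , -0.0016, -0.001 ]), 'tau': array([-3.84100e-01, -4.30200e+01,  2.61916e+01,  4.91000e-02,
       -2.14000e-02,  2.20000e-03]), 'eef_pos': array([0.5474, 0.0313, 0.2324]), 'tool_rot': array([ 6.769e-01,  7.361e-01, -0.000e+00, -3.000e-04]), 'ft_force': array([-0.3806, -0.2278, -2.3565]), 'ft_torque': array([ 0.0256, -0.0523,  0.053 ]), 'grasp_force': np.float64(60.0436), 'grip_width': np.float64(0.0111)}
```

View pics/w2.png

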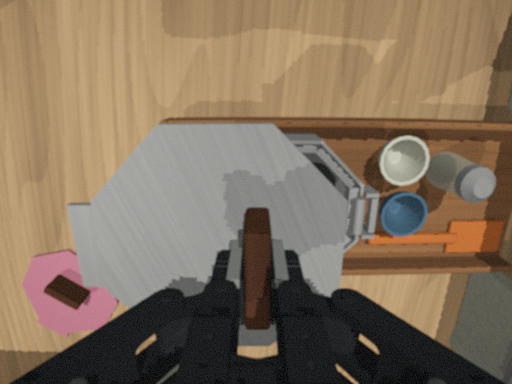

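The w2 picture shows the held lid with its +y flat edge from (160,125) to (272,125) and a tongue corner at (70,204). The dabba's catch roller shows at about (355,216), with the tray's long edges at rows 118 and 273.

```bash
python3 - <<'E'
from h import *
a,i=load('w2')
p=onz(i,[[160,124.5],[272,124],[69.5,204]],.2238); print(p)
yaw=2*(np.arctan2(.7361,.6769)-np.pi/4); c,s=np.cos(yaw),np.sin(yaw); print('yaw',yaw)
q=(p[:,:2]-[.5474,.0310]); print('lid-frame rel TCP', np.c_[c*q[:,0]+s*q[:,1],-s*q[:,0]+c*q[:,1]]+[.020,0])
print('roller',onz(i,[[355,216]],.090))
print('tray long edges',onz(i,[[170,118.5],[500,121],[370,274],[500,271]],.058))
E
```

```text
[[0.49659366 0.09076752 0.2238    ]
 [0.54899302 0.09506257 0.2238    ]
 [0.44828469 0.04671664 0.2238    ]]
yaw 0.08374437069852703
lid-frame rel TCP [[-0.02562894  0.06380783]
 [ 0.02694605  0.06370481]
 [-0.07745332  0.02395221]]
roller [[6.44902605e-01 5.86558462e-04 9.00000000e-02]]
tray long edges [[ 0.45789614  0.07529468  0.058     ]
 [ 0.79054855  0.10332763  0.058     ]
 [ 0.68776054 -0.08234774  0.058     ]
 [ 0.8498996  -0.06941206  0.058     ]]
```

```bash
cat >> h.py <<'E'
PSI=.083; U=np.array([np.cos(PSI),np.sin(PSI),0]); V=np.array([-np.sin(PSI),np.cos(PSI),0]); Z=np.array([0,0,1.])
C=np.array([.580,-.0035,0]); H=.0145; YO=.001
def tcp(lx,lz,t):  # lip x in dabba frame, lip z, tilt
    X=np.cos(t)*U+np.sin(t)*Z; W=-np.sin(t)*U+np.cos(t)*Z
    return C+lx*U+lz*Z+.1*X+H*W+YO*V
def lip():
    o=bot.get_obs(); from scipy.spatial.transform import Rotation as Rn
    R=Rn.from_quat(o['tool_rot']).as_matrix(); X=R[:,1]; W=-R[:,2]; t=np.arcsin(X[2])
    p=np.array(o['eef_pos'])-.1*X-H*W-YO*R[:,0]; d=p-C
    print('t',round(o['clock'],2),'lip x,y',np.round([d@U*1e3,d@V*1e3],1),'z',round(p[2]*1e3,1),'tilt',round(t,3),'yaw',round(np.arctan2(X[1],X[0]),4),'lid z',round((p+.08*X)[2]*1e3,1),'F u,v,z',np.round([o['ft_force']@U,o['ft_force']@V,o['ft_force'][2]],1),'eef',np.round(o['eef_pos'],4))
E
python3 - <<'E'
from h import *
b,j=load('s0')
L=onz(j,[[213.3,198],[235.5,193]],.0905); print('ledge s0',L, L.mean(0)[:2]+.068*U[:2])
L=onz(j,[[211.7,192.5],[234.7,187.5]],.0905); print('outer',L, L.mean(0)[:2]+.085*U[:2])
lip()
for t,lx,lz in((.35,-.05,.12),(.35,-.05,.085),(.35,-.05,.072)): print(tcp(lx,lz,t))
E
```

```text
ledge s0 [[ 0.51557425 -0.0396325   0.0905    ]
 [ 0.51247163  0.02237401  0.0905    ]] [ 0.58178884 -0.00299172]
outer [[ 0.49447557 -0.04092336  0.0905    ]
 [ 0.49164704  0.02415151  0.0905    ]] [ 0.57776869 -0.00133902]
t 3.93 lip x,y [-129.6   36.3] z 217.9 tilt -0.0 yaw 0.0837 lid z 217.9 F u,v,z [-0.4 -0.2 -2.4] eef [0.5474 0.0313 0.2324]
[0.61874821 0.00072696 0.16791069]
[0.61874821 0.00072696 0.13291069]
[0.61874821 0.00072696 0.11991069]
```

Call:
{"api": "step_arm", "payload": {"targets": "-1 0.05 -0.02 0 0.012 -0.14 0;-1 0.1 -0.04 0 0.024 -0.28 0;-1 0.142 -0.059 -0.02 0.037 -0.444 0;-1 0.142 -0.059 -0.07 0.037 -0.444 0;-1 0.142 -0.059 -0.11 0.037 -0.444 0;-1 0.142 -0.059 -0.128 0.037 -0.444 0;-1 0.142 -0.059 -0.128 0.037 -0.444 0;-1 0.142 -0.059 -0.128 0.037 -0.444 0;-1 0.142 -0.059 -0.128 0.037 -0.444 0"}}

```text
clock: 4.68
eef_pos: [0.6204, 0.0012, 0.1701]
tool_rot: [0.667, 0.724, 0.129, 0.119]
ft_force: [0.7, 0.8, -2.6]
grip_width: 0.011
grasp_force: 59.9
```

```bash
python3 - <<'E'
from h import *
lip(); a,i=shot('side','d3'); b,j=shot('scene','s3')
cv2.imwrite('pics/v3.png',np.hstack([cv2.resize(a[170:260,210:330],None,fx=3.3,fy=3.3,interpolation=2),cv2.resize(b[165:255,175:295],None,fx=3.3,fy=3.3,interpolation=2)])[:,:,::-1])
E
```

```text
t 4.68 lip x,y [-48.2   0.4] z 122.0 tilt 0.353 yaw 0.0828 lid z 149.6 F u,v,z [ 0.8  0.8 -2.6] eef [0.6204 0.0012 0.1701]
```

View pics/v3.png

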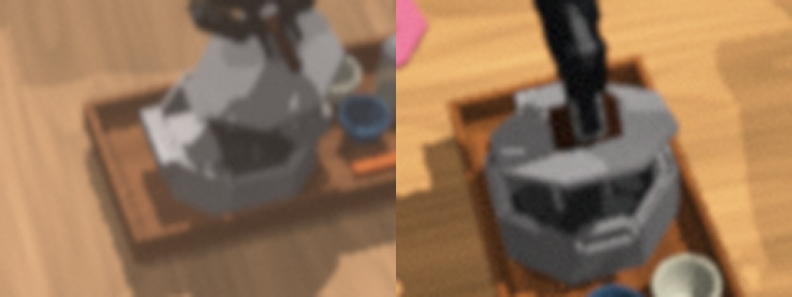

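The lid hangs tilted above the dabba, its tongue side over the pocket just inside the ledge, as expected. Next I lower it gently.

Call:
{"api": "step_arm", "payload": {"targets": "-1 0 0 -0.03 0 0 0;-1 0 0 -0.06 0 0 0;-1 0 0 -0.075 0 0 0;-1 0 0 -0.083 0 0 0;-1 0 0 -0.088 0 0 0;-1 0 0 -0.088 0 0 0;-1 0 0 -0.088 0 0 0"}}

```text
clock: 5.37
eef_pos: [0.6196, 0.0005, 0.1251]
tool_rot: [0.667, 0.724, 0.129, 0.118]
ft_force: [1.2, -0.5, -1.8]
grip_width: 0.0111
grasp_force: 59.9
```

```bash
python3 -c "
from h import *
lip()"
```

```text
t 5.37 lip x,y [-49.1  -0.2] z 77.1 tilt 0.351 yaw 0.0816 lid z 104.6 F u,v,z [ 1.2 -0.6 -1.8] eef [6.196e-01 5.000e-04 1.251e-01]
```

Call:
{"api": "step_arm", "payload": {"targets": "-1 0 0 -0.002 0 0 0;-1 0 0 -0.003 0 0 0;-1 0 0 -0.004 0 0 0;-1 0 0 -0.004 0 0 0"}}

```text
clock: 5.7
eef_pos: [0.6191, 0.0005, 0.1225]
tool_rot: [0.667, 0.724, 0.128, 0.118]
ft_force: [-0.8, -0.8, -3.1]
grip_width: 0.0109
grasp_force: 59.9
```

```bash
python3 -c "
from h import *
lip()"
```

```text
t 5.7 lip x,y [-49.7  -0.1] z 74.6 tilt 0.35 yaw 0.0816 lid z 102.0 F u,v,z [-0.9 -0.8 -3.1] eef [6.191e-01 5.000e-04 1.225e-01]
```

Call:
{"api": "step_arm", "payload": {"targets": "-1 0 0 -0.001 0 0 0;-1 0 0 -0.002 0 0 0;-1 0 0 -0.003 0 0 0;-1 0 0 -0.003 0 0 0;-1 0 0 -0.003 0 0 0"}}

```text
clock: 6.12
eef_pos: [0.6191, 0.0005, 0.1209]
tool_rot: [0.667, 0.724, 0.128, 0.118]
ft_force: [-0.7, 0.0, -0.5]
grip_width: 0.0108
grasp_force: 60.2
```

```bash
python3 -c "
from h import *
lip()"
```

```text
t 6.12 lip x,y [-49.7  -0.1] z 73.0 tilt 0.35 yaw 0.0816 lid z 100.4 F u,v,z [-0.7  0.1 -0.5] eef [6.191e-01 5.000e-04 1.209e-01]
```

Call:
{"api": "step_arm", "payload": {"targets": "-1 0 0 -0.001 0 0 0;-1 0 0 -0.002 0 0 0;-1 0 0 -0.003 0 0 0;-1 0 0 -0.003 0 0 0"}}

```text
clock: 6.45
eef_pos: [0.6196, 0.0005, 0.1201]
tool_rot: [0.667, 0.724, 0.129, 0.118]
ft_force: [-0.7, 0.4, 4.0]
grip_width: 0.0107
grasp_force: 61.0
```

```bash
python3 -c "
from h import *
lip()"
```

```text
t 6.45 lip x,y [-49.1  -0.1] z 72.1 tilt 0.351 yaw 0.0817 lid z 99.6 F u,v,z [-0.7  0.4  4. ] eef [6.196e-01 5.000e-04 1.201e-01]
```

Contact came at est. z 72.5, against the real floor at 74, so the estimate is 1.5 mm low. I'll lift 1.5 mm and slide under the ledge.

Call:
{"api": "step_arm", "payload": {"targets": "-1 0 0 0.003 0 0 0;-1 -0.012 -0.001 0.003 0 0 0;-1 -0.024 -0.002 0.003 0 0 0;-1 -0.034 -0.003 0.003 0 0 0;-1 -0.04 -0.0033 0.003 0 0 0;-1 -0.042 -0.0035 0.003 0 0 0;-1 -0.042 -0.0035 0.003 0 0 0;-1 -0.042 -0.0035 0.003 0 0 0"}}

```text
clock: 7.12
eef_pos: [0.5974, -0.0013, 0.1205]
tool_rot: [0.667, 0.724, 0.128, 0.117]
ft_force: [-0.2, 0.3, 0.4]
grip_width: 0.0106
grasp_force: 60.4
```

```bash
python3 -c "
from h import *
lip()"
```

```text
t 7.12 lip x,y [-71.5  -0.1] z 72.7 tilt 0.349 yaw 0.0815 lid z 100.0 F u,v,z [-0.2  0.3  0.4] eef [ 0.5974 -0.0013  0.1205]
```

Call:
{"api": "step_arm", "payload": {"targets": "-1 -0.002 0 0 0 0 0;-1 -0.004 0 0 0 0 0;-1 -0.006 -0.0005 0 0 0 0;-1 -0.006 -0.0005 0 0 0 0"}}

```text
clock: 7.45
eef_pos: [0.595, -0.0015, 0.1208]
tool_rot: [0.667, 0.724, 0.128, 0.118]
ft_force: [0.5, 0.2, -0.7]
grip_width: 0.0105
grasp_force: 60.2
```

```bash
python3 -c "
from h import *
lip()"
```

```text
t 7.45 lip x,y [-73.8  -0.1] z 72.9 tilt 0.35 yaw 0.0816 lid z 100.3 F u,v,z [ 0.5  0.2 -0.7] eef [ 0.595  -0.0015  0.1208]
```

Call:
{"api": "step_arm", "payload": {"targets": "-1 -0.002 0 0 0 0 0;-1 -0.004 0 0 0 0 0;-1 -0.006 -0.0005 0 0 0 0;-1 -0.006 -0.0005 0 0 0 0"}}

```text
clock: 7.78
eef_pos: [0.5918, -0.0018, 0.1208]
tool_rot: [0.667, 0.724, 0.128, 0.118]
ft_force: [0.7, -0.4, -0.0]
grip_width: 0.0108
grasp_force: 60.3
```

Call:
{"api": "step_arm", "payload": {"targets": "-1 -0.002 0 0 0 0 0;-1 -0.003 0 0 0 0 0;-1 -0.003 0 0 0 0 0"}}

```text
clock: 8.03
eef_pos: [0.5905, -0.0018, 0.1209]
tool_rot: [0.667, 0.724, 0.128, 0.118]
ft_force: [1.0, 0.3, -1.6]
grip_width: 0.0107
grasp_force: 60.2
```

```bash
python3 -c "
from h import *
lip()"
```

```text
t 8.03 lip x,y [-78.4  -0. ] z 72.9 tilt 0.35 yaw 0.0815 lid z 100.4 F u,v,z [ 1.   0.2 -1.6] eef [ 0.5905 -0.0018  0.1209]
```

Call:
{"api": "step_arm", "payload": {"targets": "-1 -0.002 0 0 0 0 0;-1 -0.003 0 0 0 0 0;-1 -0.003 0 0 0 0 0"}}

```text
clock: 8.28
eef_pos: [0.59, -0.0018, 0.1214]
tool_rot: [0.667, 0.724, 0.129, 0.119]
ft_force: [4.6, 0.4, -1.9]
grip_width: 0.0111
grasp_force: 59.8
```

Call:
{"api": "step_arm", "payload": {"targets": "-1 -0.002 0 0 0 0 0;-1 -0.003 0 0 0 0 0;-1 -0.003 0 0 0 0 0"}}

```text
clock: 8.53
eef_pos: [0.5896, -0.0018, 0.1221]
tool_rot: [0.667, 0.724, 0.13, 0.119]
ft_force: [6.6, 0.3, -2.6]
grip_width: 0.0105
grasp_force: 59.7
```

```bash
python3 -c "
from h import *
lip()"
```

```text
t 8.53 lip x,y [-79.1   0. ] z 73.8 tilt 0.354 yaw 0.0818 lid z 101.5 F u,v,z [ 6.6 -0.3 -2.6] eef [ 0.5896 -0.0018  0.1221]
```

The tongue meets the stop wall at 78.8 mm, which agrees with the expected 80, so it is home. Now I work out the swing.

```bash
sed -i 's/H=.0145/H=.0130/' h.py; python3 - <<'E'
from h import *
lip()
c=np.array([.5875,-.00175,.1205])
for t,lz in((.35,.0752),(.28,.0762),(.21,.0772),(.16,.078),(.12,.0785),(.09,.079),(.06,.0793),(.03,.0797),(0,.080)):
    d=tcp(-.0778,lz,t)-c; r=(.35-t)*V/(np.pi/4)
    print(t,np.round(d/.5,4),np.round(r,3), np.round(tcp(-.0778,lz,t),4))
E
```

```text
t 8.53 lip x,y [-79.6   0. ] z 75.2 tilt 0.354 yaw 0.0818 lid z 102.9 F u,v,z [ 6.6 -0.3 -2.6] eef [ 0.5896 -0.0018  0.1221]
0.35 [0.0081 0.0004 0.0024] [-0.  0.  0.] [ 0.5916 -0.0015  0.1217]
0.28 [ 0.0142  0.0009 -0.0083] [-0.007  0.089  0.   ] [ 0.5946 -0.0013  0.1163]
0.21 [ 0.0193  0.0014 -0.0195] [-0.015  0.178  0.   ] [ 0.5972 -0.0011  0.1108]
0.16 [ 0.0224  0.0016 -0.0275] [-0.02   0.241  0.   ] [ 0.5987 -0.0009  0.1068]
0.12 [ 0.0245  0.0018 -0.0342] [-0.024  0.292  0.   ] [ 0.5998 -0.0009  0.1034]
0.09 [ 0.0259  0.0019 -0.0391] [-0.027  0.33   0.   ] [ 0.6005 -0.0008  0.1009]
0.06 [ 0.0272  0.002  -0.0445] [-0.031  0.368  0.   ] [ 0.6011 -0.0007  0.0983]
0.03 [ 0.0282  0.0021 -0.0496] [-0.034  0.406  0.   ] [ 0.6016 -0.0007  0.0957]
0 [ 0.0291  0.0022 -0.055 ] [-0.037  0.444  0.   ] [ 0.602  -0.0007  0.093 ]
```

Call:
{"api": "step_arm", "payload": {"targets": "-1 0.007 0.0004 0.0024 0 0 0;-1 0.0105 0.0006 -0.003 -0.003 0.045 0;-1 0.0135 0.0009 -0.0083 -0.007 0.089 0;-1 0.0163 0.0011 -0.014 -0.011 0.134 0;-1 0.0185 0.0014 -0.0195 -0.015 0.178 0;-1 0.0216 0.0016 -0.0275 -0.02 0.241 0;-1 0.0216 0.0016 -0.0275 -0.02 0.241 0;-1 0.0216 0.0016 -0.0275 -0.02 0.241 0"}}

```text
clock: 9.2
eef_pos: [0.5974, -0.0009, 0.1057]
tool_rot: [0.676, 0.733, 0.058, 0.053]
ft_force: [-0.1, 0.2, -2.0]
grip_width: 0.0111
grasp_force: 60.0
```

```bash
python3 -c "
from h import *
lip()"
```

```text
t 9.2 lip x,y [-79.2   0.3] z 77.2 tilt 0.157 yaw 0.0817 lid z 89.7 F u,v,z [-0.1  0.2 -2. ] eef [ 0.5974 -0.0009  0.1057]
```

Call:
{"api": "step_arm", "payload": {"targets": "-1 0.001 0 -0.0033 -0.002 0.025 0;-1 0.0021 0.0002 -0.0067 -0.004 0.051 0;-1 0.0028 0.0003 -0.0092 -0.006 0.07 0;-1 0.0035 0.0003 -0.0116 -0.007 0.089 0;-1 0.0035 0.0003 -0.0116 -0.007 0.089 0;-1 0.0035 0.0003 -0.0116 -0.007 0.089 0"}}

```text
clock: 9.7
eef_pos: [0.5992, -0.0008, 0.1008]
tool_rot: [0.677, 0.735, 0.033, 0.03]
ft_force: [-1.3, -0.0, -1.7]
grip_width: 0.0108
grasp_force: 60.1
```

```bash
python3 -c "
from h import *
lip()"
```

```text
t 9.7 lip x,y [-79.1   0.2] z 79.1 tilt 0.088 yaw 0.0816 lid z 86.1 F u,v,z [-1.3  0.1 -1.7] eef [ 0.5992 -0.0008  0.1008]
```

Call:
{"api": "step_arm", "payload": {"targets": "-1 0.0005 0 -0.0015 -0.001 0.012 0;-1 0.0009 0 -0.0029 -0.002 0.025 0;-1 0.0013 0.0001 -0.0044 -0.004 0.038 0;-1 0.0013 0.0001 -0.0044 -0.004 0.038 0;-1 0.0013 0.0001 -0.0044 -0.004 0.038 0"}}

```text
clock: 10.12
eef_pos: [0.6006, -0.0007, 0.0987]
tool_rot: [0.677, 0.735, 0.022, 0.02]
ft_force: [-1.1, -0.1, -2.5]
grip_width: 0.011
grasp_force: 60.0
```

```bash
python3 -c "
from h import *
lip()"
```

```text
t 10.12 lip x,y [-78.3   0.2] z 79.8 tilt 0.059 yaw 0.0817 lid z 84.5 F u,v,z [-1.1 -0.  -2.5] eef [ 0.6006 -0.0007  0.0987]
```

Call:
{"api": "step_arm", "payload": {"targets": "-1 0.0005 0 -0.0017 -0.001 0.012 0;-1 0.0009 0 -0.0034 -0.002 0.025 0;-1 0.0011 0 -0.0051 -0.003 0.038 0;-1 0.0011 0 -0.0051 -0.003 0.038 0;-1 0.0011 0 -0.0051 -0.003 0.038 0"}}

```text
clock: 10.53
eef_pos: [0.6013, -0.0007, 0.0962]
tool_rot: [0.678, 0.735, 0.011, 0.01]
ft_force: [-2.7, 0.2, -1.7]
grip_width: 0.0111
grasp_force: 60.0
```

```bash
python3 -c "
from h import *
lip()"
```

```text
t 10.53 lip x,y [-78.1   0.2] z 80.3 tilt 0.029 yaw 0.0818 lid z 82.6 F u,v,z [-2.6  0.4 -1.7] eef [ 0.6013 -0.0007  0.0962]
```

Call:
{"api": "step_arm", "payload": {"targets": "-1 0 0 -0.0015 -0.001 0.012 0;-1 0 0 -0.003 -0.002 0.025 0;-1 0 0 -0.004 -0.002 0.03 0;-1 0 0 -0.004 -0.002 0.03 0;-1 0 0 -0.004 -0.002 0.03 0"}}

```text
clock: 10.95
eef_pos: [0.6012, -0.0007, 0.0942]
tool_rot: [0.678, 0.735, 0.002, 0.002]
ft_force: [-0.3, 0.3, -4.3]
grip_width: 0.0111
grasp_force: 59.8
```

```bash
python3 -c "
from h import *
lip()"
```

```text
t 10.95 lip x,y [-78.5   0.1] z 80.6 tilt 0.006 yaw 0.0817 lid z 81.1 F u,v,z [-0.2  0.3 -4.3] eef [ 0.6012 -0.0007  0.0942]
```

Call:
{"api": "step_arm", "payload": {"targets": "-1 0 0 -0.001 0 0.004 0;-1 0 0 -0.002 0 0.008 0;-1 0 0 -0.003 0 0.008 0;-1 0 0 -0.003 0 0.008 0"}}

```text
clock: 11.28
eef_pos: [0.6013, -0.0008, 0.0937]
tool_rot: [0.678, 0.735, 0.0, -0.0]
ft_force: [-4.1, 0.1, 1.6]
grip_width: 0.011
grasp_force: 60.6
```

```bash
python3 -c "
from h import *
lip()"
```

```text
t 11.28 lip x,y [-78.6   0.1] z 80.6 tilt 0.0 yaw 0.0816 lid z 80.7 F u,v,z [-4.1  0.5  1.6] eef [ 0.6013 -0.0008  0.0937]
```

Call:
{"api": "step_arm", "payload": {"targets": "-1 0 0 -0.001 0 0 0;-1 0 0 -0.002 0 0 0;-1 0 0 -0.002 0 0 0"}}

```text
clock: 11.53
eef_pos: [0.6012, -0.0008, 0.0936]
tool_rot: [0.678, 0.735, 0.001, 0.0]
ft_force: [-5.6, 0.5, 7.1]
grip_width: 0.0107
grasp_force: 61.3
```

```bash
python3 -c "
from h import *
lip()"
```

```text
t 11.53 lip x,y [-78.6   0.1] z 80.5 tilt 0.001 yaw 0.0816 lid z 80.6 F u,v,z [-5.6  0.9  7.1] eef [ 0.6012 -0.0008  0.0936]
```

Firm contact when flat, so the lid is seated. I relax, open slightly and lift away.

Call:
{"api": "step_arm", "payload": {"targets": "-1 0 0 0.002 0 0 0;-1 0 0 0.003 0 0 0;-0.7 0 0 0.003 0 0 0;-0.4 0 0 0.003 0 0 0;-0.3 0 0 0.003 0 0 0;-0.3 0 0 0.003 0 0 0;-0.3 0 0 0.003 0 0 0;-0.3 0 0 0.003 0 0 0"}}

```text
clock: 12.2
eef_pos: [0.6016, -0.0008, 0.0936]
tool_rot: [0.678, 0.735, 0.0, -0.0]
ft_force: [0.1, 0.4, 0.2]
grip_width: 0.0298
grasp_force: 0.0
```

Call:
{"api": "step_arm", "payload": {"targets": "-0.3 0 0 0.01 0 0 0;-0.3 0 0 0.03 0 0 0;-0.3 0 0 0.06 0 0 0;-0.3 0 0 0.1 0 0 0;-0.3 0 0 0.16 0 0 0;-0.3 0 0 0.24 0 0 0;-0.3 0 0.06 0.3 0 0 0;-0.3 0 0.1 0.3 0 0 0;-0.3 0 0.1 0.3 0 0 0;-0.3 0 0.1 0.3 0 0 0"}}

```text
clock: 13.03
eef_pos: [0.6015, 0.0502, 0.245]
tool_rot: [0.677, 0.736, 0.001, 0.001]
ft_force: [-0.9, -0.6, 0.0]
grip_width: 0.0296
grasp_force: 0.0
```

```bash
python3 - <<'E'
from h import *
a,i=shot('wrist','w4'); b,j=shot('side','d4')
cv2.imwrite('pics/v4.png',np.hstack([cv2.resize(a,(400,300)),cv2.resize(b[165:255,210:330],(400,300),interpolation=2)])[:,:,::-1])
E
```

```text
(no output)
```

View pics/v4.png

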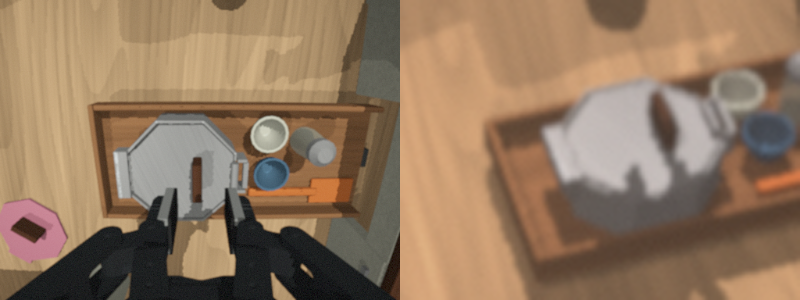

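The lid lies flat and centred in the rim, at (180,165) in the wrist half of the picture. Its tongue is under the ledge at (122,172), the roller at (238,175) holds its edge, and the gripper is clear.

```bash
python3 -c "
from workcell import bot
print(bot.job_done())"
```

```text
the job is handed in; nothing more can be done
None
```

The lid is back on the dabba: its tongue is under the ledge, its free edge is held by the catch, and it lies flat and released. The job was handed in at about 13 s; no verdict was returned.

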